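# Draw buttons from a paddle dispenser into a cup

### The arm

A 6-joint arm with a two-finger parallel gripper is mounted at the origin on the work surface. World frame = base frame: x ahead of the robot, y to its left, z up, the work surface at z = 0. Lengths are in m, angles in rad, forces in N, time in s.
With the tool pointing down it reaches from about 0.325 to 0.775 m from the base axis. Payload 9.3 kg.
Tool frame: the origin (TCP) lies between the finger pads; the fingertips stand 11 mm ahead of it and the grasp point (between the pads) lies 8 mm behind it (r.finger_overhang is the distance from the TCP to the fingertips, in m); z points along the fingers, y is the line along which they close (so a half turn about z gives the same grasp; the last joint's range is limited). The gripper opens to 85 mm and grips with 20 to 120 N. Pads are 22 mm wide; open, the fingers measure 114 mm over their backs; the gripper's body (76 mm by 85 mm) begins 54 mm behind the grasp point. The pads swing forward as they close: fully open they stand 13 mm farther back than shut.
Start: joints at [-1.407, 0.259, 0.021, 1.334, 0, 1.418], TCP at [0.171, -0.523, 0.242] pointing down, gripper open.
Joint ranges: [-3.04, 3.04], [-0.91, 1.82], [-1.04, 1.36], [-1.92, 1.95], [-1.52, 1.45], [-3.14, 3.14]. Speed limits (rad/s): [2.22, 2.22, 2.79, 3.14, 3.14, 3.14].

### API

Orientations are given as a rotation vector (axis times angle).
In Python, from workcell import r gives the robot as it stands. The module is installed in compiled form; this text tells all that it offers.
- The arm moves only by the tool move_arm, never from a script. Its arguments are lists of equal length, an entry for each row: "hand": the opening, from -1 (shut) to 1 (fully open); "travel": the shift along the tool's x, y, z each as a share of 0.05 m, from -1 to 1, a list of three; "delta_rot": the turn, a rotation vector about the tool's x, y, z each as a share of 5 degrees, from -1 to 1, a list of three. A call has 1 to 12 rows; each row shifts and turns the commanded pose from where the row before left it, along the tool's axes as they then stand; what a row does not reach is not made up. A row lasts 1/8 s, in which the tool goes at most 62.5 mm and 10.7 degrees, less where a joint would pass 70% of its speed; a pose out of reach is approached as far as the arm can. A call with a number of a shift or a turn outside -1 to 1 is refused whole. A call with a gripper value outside its range is refused whole. The fingers move at their own pace and stop on an object; "force" is the grip in N (left out, the last holds). Time passes only in rows, so rows that do not move let the fingers close. It gives the time, the measured TCP pose, the force, the opening and the grip force at its end, in the units of the state.
- r.observe(): the state, without advancing time (a new reading comes with each control period).
- r.capture(name): name is "scene" or "top" or "wrist"; returns a dict with "image" (480x640x3 uint8, red, green, blue), "K" (3x3 intrinsics, pixels), "D" ([k1, k2, p1, p2, k3] as OpenCV has them; the pictures are not rectified), "view" (4x4, takes a point from world to camera coordinates); the wrist camera has in their place "T_tool_cam" (4x4, takes a point from camera to tool coordinates, whose origin is the TCP and whose axes are the flange's). Camera axes: x right, y down, z forward; pixel columns grow to the right and rows downward; lengths in m; the calibration is good to about 2 mm. A picture is of the moment at which its call begins: read the wrist's pose just before it. There is no depth.
- r.close_job(): hands the job in; it is judged then, once.
The state is a dict: "time_s": time; "joint_positions": joint angles; "qd": joint speeds; "effort": joint torques, N m; "ee_pos": TCP position; "ee_rot": TCP orientation; "ft_force": force on the tool from outside, world axes, zero at the start; "moment": the same for the moment, N m; "opening": finger opening in m; "finger_force": force on a finger pad.
Only numpy, scipy, OpenCV 4.12 (cv2) and the standard library are available. Lean on these libraries where they do the work, as an engineer would, in place of code of your own. Each camera call takes 0.05 s, during which the arm holds its last target. There are 200 camera calls.

### The job

Pick up the steel cup, hold it up under the chute of the button dispenser and press the paddle back with its rim so that all five brass buttons slide into it, letting none fall on the bench. Then stand the cup, with the buttons in it, wholly on the cork pad, upright, and let the gate shut behind you. Leave the jar, the spool and the burnisher where they are.

Things in the scene. Friction and masses are not known exactly. Their poses are not given: they have to be found in the camera images.
- dispenser: Fixed gravity dispenser for buttons: open V-shaped hopper, 122 wide, 365 high, clear sides and front, plywood legs and back. Origin on the bench straight below the middle of the chute's lip; z up, x to the back board, so the mouth faces -x and buttons slide out to -x. Legs and foot (12 high) lie behind x = 35; in front of that only the paddle hangs under the mouth.
- lip (a point): Middle of the lip of the polished aluminium chute inside the hopper, on its floor, 170 above the bench. The chute is 36 wide and falls at 35 degrees towards the lip. A clear drop spout hangs before it, 68 wide, reaching 61 in front of the lip, its lower edge 150 above the bench: buttons hit its front and drop down. Axes as the dispenser's.
- hood (a point): Middle of the hopper's top front rim, 141 in front of the lip and 351 above the bench. The hopper's front and sides lean out over the mouth in a straight slope from here down to the lip. An upright gripper has no room below it; one leaning back (top away from the dispenser) 22 to 45 degrees has.
- paddle (a joint): Rocker plate in front of the lip; its level hinge is 45 behind the lip, 160 above the bench. Its top is the gate that holds the buttons, its lower end hangs as a paddle. 0 = shut; pushing the paddle back (dispenser's +x) drops the gate; stop at 0.50 rad. It lets buttons pass only beyond about 0.4 rad, so press to the stop. A spring shuts it: 1.5 to 4 N at the pad.
- paddle_pad (a point): Centre of the front face of the paddle's smooth red push pad, 46 wide and 63 high. At rest its upright face is 10 in front of the lip and reaches from 82 to 145 above the bench. Measured 110 above the bench, the face goes back 20 from rest to the stop, to 10 behind the lip.
- cup: Loose round steel catching cup, 0.11 to 0.19 kg, with a handle. Rim 96 across outside, foot 80 across, 75 high, wall 3, floor 4 thick. Origin at the centre of its underside, z up. The handle stands out to the cup's -x side.
- cup_rim (a point): Centre of the cup's mouth, 75 above its underside.
- cup_grip (a point): Grip point on the cup's handle, 78 from the cup's axis towards its -x and 107 above its underside. The handle is a broad flat black grip 14 thick (along the cup's y), 36 deep and 75 long that rises outward at 55 degrees. Pinch it across the 14 with the tool upright or leaning back (top away from the cup) up to 45 degrees.
- pad: Square cork pad fixed to the bench, 170 x 170 x 6. Origin at the centre of its underside; its sides run along its x and y.
- button1: Domed brass button, 28 across and 11 thick, 16 to 26 g, origin at the centre of its flat back. Number 1 of five that lie in single file on the chute behind the gate, the first against the gate. When the gate is open they slide out within about a second and fall into what is held below, landing 0 to 60 in front of the lip.
- button2: Domed brass button, 28 across and 11 thick, 16 to 26 g, origin at the centre of its flat back. Number 2 of five that lie in single file on the chute behind the gate, the first against the gate. When the gate is open they slide out within about a second and fall into what is held below, landing 0 to 60 in front of the lip.
- button3: Domed brass button, 28 across and 11 thick, 16 to 26 g, origin at the centre of its flat back. Number 3 of five that lie in single file on the chute behind the gate, the first against the gate. When the gate is open they slide out within about a second and fall into what is held below, landing 0 to 60 in front of the lip.
- button4: Domed brass button, 28 across and 11 thick, 16 to 26 g, origin at the centre of its flat back. Number 4 of five that lie in single file on the chute behind the gate, the first against the gate. When the gate is open they slide out within about a second and fall into what is held below, landing 0 to 60 in front of the lip.
- button5: Domed brass button, 28 across and 11 thick, 16 to 26 g, origin at the centre of its flat back. Number 5 of five that lie in single file on the chute behind the gate, the first against the gate. When the gate is open they slide out within about a second and fall into what is held below, landing 0 to 60 in front of the lip.
- jar: Bystander: lidded glass jar, 72 across and 92 high, origin at the centre of its underside.
- spool: Bystander: thread spool standing on end, 48 across and 52 high, origin at the centre of its underside.
- burnisher: Bystander: turned wooden burnisher standing on its foot, 44 across and 54 high, origin at the centre of its underside.

How it is judged:
On the way, in this order (a step that is already met when the one before it is completed fails the run):
1. the cup is held up off the bench under the chute with its rim pressing the paddle back (cup more than 10 mm up, mouth under the lip, paddle beyond 0.12 rad) (value of joint paddle above 0.12 rad and height (world z) of cup above 0.01 m and x of cup_rim in the frame of lip between -0.08 and 0 m and y of cup_rim in the frame of lip between -0.035 and 0.035 m and z of cup_rim in the frame of lip below -0.005 m), for 0.1 s.
2. all five buttons are in the cup while it is still held up (more than 10 mm off the bench) (horizontal distance between each of button1, button2, button3, button4, button5 and cup below 0.047 m and z of button1 in the frame of cup between 0 and 0.075 m and z of button2 in the frame of cup between 0 and 0.075 m and z of button3 in the frame of cup between 0 and 0.075 m and z of button4 in the frame of cup between 0 and 0.075 m and z of button5 in the frame of cup between 0 and 0.075 m and height (world z) of cup above 0.01 m), for 0.1 s.
At the end, for the whole second after the job is handed in: The cup stands on the cork pad, its foot wholly on it (centre within 45 mm of the pad's centre along each side), upright to 0.08 rad and at rest; all five buttons lie inside it; the gate is shut (paddle below 0.05 rad) (horizontal distance between each of button1, button2, button3, button4, button5 and cup below 0.047 m and z of button1 in the frame of cup between 0 and 0.075 m and z of button2 in the frame of cup between 0 and 0.075 m and z of button3 in the frame of cup between 0 and 0.075 m and z of button4 in the frame of cup between 0 and 0.075 m and z of button5 in the frame of cup between 0 and 0.075 m and x of cup in the frame of pad between -0.045 and 0.045 m and y of cup in the frame of pad between -0.045 and 0.045 m and z of cup in the frame of pad between 0.003 and 0.009 m and angle between cup's own z axis and vertical below 0.08 rad and linear speed of cup below 0.02 m/s and value of joint paddle below 0.05 rad); the robot touches nothing.
It fails at once if a button falls on the bench (lower than 30 mm and outside the cup) ((height (world z) of button1 below 0.03 m and horizontal distance between button1 and cup above 0.055 m) or (height (world z) of button2 below 0.03 m and horizontal distance between button2 and cup above 0.055 m) or (height (world z) of button3 below 0.03 m and horizontal distance between button3 and cup above 0.055 m) or (height (world z) of button4 below 0.03 m and horizontal distance between button4 and cup above 0.055 m) or (height (world z) of button5 below 0.03 m and horizontal distance between button5 and cup above 0.055 m)).
It fails at once if the jar, the spool or the burnisher is moved more than 20 mm or knocked over (distance of any of jar, spool, burnisher from where it was at the start of the episode above 0.02 m or angle between any of jar, spool, burnisher's own z axis and vertical above 0.3 rad).
It also fails if it takes over 54 s, if anything falls off the work surface, if the arm or the gripper's body presses on something with over 40 N, if the wrist force passes 120 N, or if a joint passes its speed limit or range.

## Working session

There is one attempt and no reset: what is moved stays moved. The work goes in short steps, Python scripts to look and compute and a tool call to move; the robot and the scene stay as the last step left them, time stands still between calls to the robot, and variables do not carry over. Pictures are saved under pics/ and viewed, at most 10 in all, crops included, and the job is handed in when it is done.

Besides the shell and the picture viewer there is one more tool, called as name(argument=value, ...), one argument or row to a line, values as JSON. move_arm: Moves the arm, as the interface text tells. Its arguments: {"type":"object","properties":{"hand":{"type":"array","items":{"type":"number"}},"travel":{"type":"array","items":{"type":"array","items":{"type":"number","minimum":-1,"maximum":1}}},"delta_rot":{"type":"array","items":{"type":"array","items":{"type":"number","minimum":-1,"maximum":1}}},"force":{"type":"number"}},"required":["hand","travel","delta_rot"]}

```bash
mkdir -p pics
python3 - <<'E'
from workcell import r
import cv2,numpy as np
for n in("scene","top"):
    c=r.capture(n);cv2.imwrite(f"pics/{n}0.png",c["image"][:,:,::-1]);np.savez(f"{n}0.npz",**c)
    V=np.array(c["view"]);print(n,np.round(c["K"],1).tolist(),np.round(c["D"],3),"pos",np.round(-V[:3,:3].T@V[:3,3],3),"fwd",np.round(V[2,:3],2))
o=r.observe();print({k:np.round(v,3).tolist() for k,v in o.items()},r.finger_overhang)
E
```

```text
scene [[572.2, 0.0, 328.4], [0.0, 572.2, 241.5], [0.0, 0.0, 1.0]] [-0.091  0.     0.     0.     0.   ] pos [ 1.216 -0.396  1.264] fwd [-0.49  0.31 -0.81]
top [[469.8, 0.0, 311.0], [0.0, 469.8, 241.2], [0.0, 0.0, 1.0]] [-0.127  0.     0.     0.     0.   ] pos [0.442 0.006 1.077] fwd [ 0.17 -0.03 -0.99]
{'time_s': 0.1, 'joint_positions': [-1.407, 0.259, 0.021, 1.334, 0.0, 1.418], 'qd': [0.001, -0.002, 0.001, -0.001, -0.0, -0.001], 'effort': [0.006, -55.669, 34.507, 0.011, -0.0, -0.0], 'ee_pos': [0.171, -0.522, 0.242], 'ee_rot': [-3.101, -0.495, -0.0], 'ft_force': [-0.798, -0.203, -0.823], 'moment': [-0.026, -0.0, -0.023], 'finger_force': 0.0, 'opening': 0.085} 0.011
```

View pics/scene0.png

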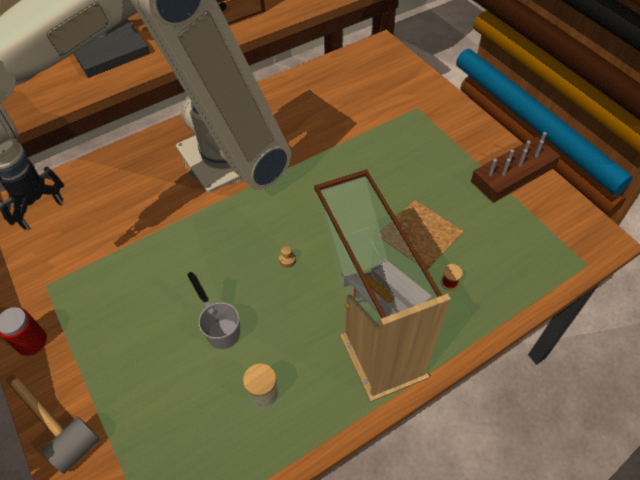

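View pics/top0.png

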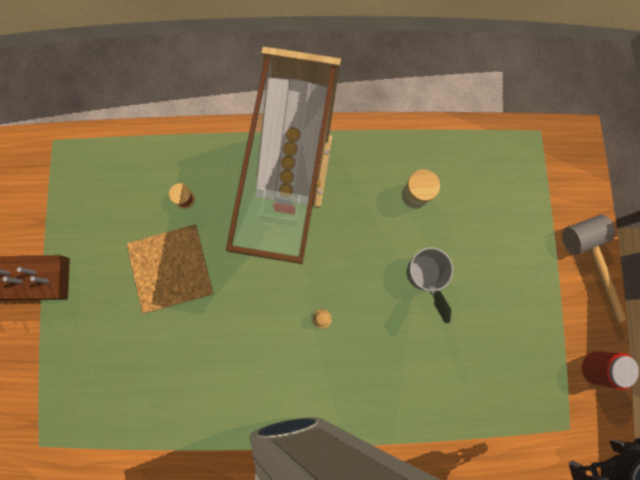

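The scene view shows the cup at (220,325) with its handle to (195,285), the jar at (260,385), and the dispenser at (390,300). In the top view the cup is at (431,270), its handle tip at (446,312), the pad at (170,268) and the hopper's front rim from (228,250) to (302,262). The small bystanders are at (322,318) and (180,195).

```bash
cat > h.py <<'E'
import numpy as np,cv2
def ray(c,px):
    u=cv2.undistortPoints(np.array(px,float).reshape(-1,1,2),c["K"],c["D"]).reshape(-1,2)
    R=c["view"][:3,:3];o=-R.T@c["view"][:3,3]
    d=np.c_[u,np.ones(len(u))]@R
    return o,d
def onz(c,px,z):
    o,d=ray(c,px);return o+d*((z-o[2])/d[:,2:])
def proj(c,P):
    R=c["view"][:3,:3];return cv2.projectPoints(np.array(P,float).reshape(-1,1,3),cv2.Rodrigues(R)[0],c["view"][:3,3],c["K"],c["D"])[0].reshape(-1,2)
E
python3 - <<'E'
from h import *
t=dict(np.load("top0.npz"));s=dict(np.load("scene0.npz"))
I=t["image"];hsv=cv2.cvtColor(I,cv2.COLOR_RGB2HSV)
green=((hsv[...,0]>36)&(hsv[...,0]<75)&(hsv[...,1]>60)).astype(np.uint8)
non=1-green
# components inside mat
n,l,st,ce=cv2.connectedComponentsWithStats(non)
for i in range(1,n):
    if st[i,4]>60: print(i,st[i],ce[i].round(1))
cr=cv2.resize(I[215:335,395:475],None,fx=5,fy=5,interpolation=cv2.INTER_CUBIC)
cr2=cv2.resize(I[40:270,220:350],None,fx=2.6,fy=2.6,interpolation=cv2.INTER_CUBIC)
out=np.zeros((600,400+cr2.shape[1],3),np.uint8);out[:,:400]=cr;out[:cr2.shape[0],400:]=cr2[:600]
cv2.imwrite("pics/crop1.png",out[:,:,::-1])
# pad
h=hsv;m=((h[...,0]>8)&(h[...,0]<24)&(h[...,1]>80)).astype(np.uint8);m2=np.zeros_like(m);m2[215:320,110:225]=non[215:320,110:225]
cs=cv2.findContours(m2,0,2)[0];c=max(cs,key=cv2.contourArea);b=cv2.boxPoints(cv2.minAreaRect(c));P=onz(t,b,.006)
print("pad",P.round(4).tolist(),P.mean(0),np.linalg.norm(np.diff(P,axis=0),axis=1))
E
```

```text
1 [     0      0    640    480 254306] [328.8 225.2]
126 [364 275  27  25 183] [377.  286.5]
216 [330 296  24  12 107] [341.3 301.9]
773 [348 388  39  28 405] [364.7 402.7]
pad [[0.6987, 0.4508, 0.006], [0.692, 0.2035, 0.006], [0.4515, 0.2023, 0.006], [0.4547, 0.4412, 0.006]] [0.57423054 0.3244438  0.006     ] [0.24737945 0.24048027 0.23892204]
```

View pics/crop1.png

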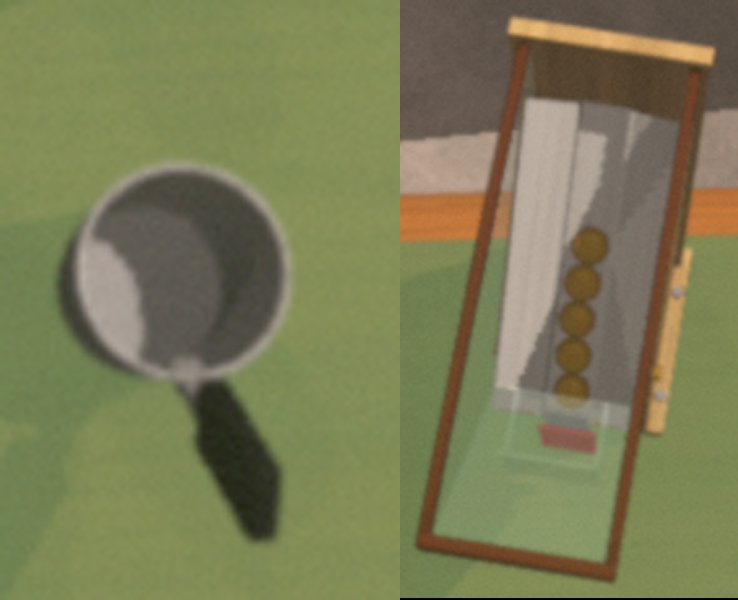

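The crop shows the cup rim (5x) centred near (182,271), which is full image (431.4,269.2). The black grip runs from (210,390) to (263,535). The hopper's front rim corners (2.6x) are at (417,547) and (613,580), and the red pad's top edge runs from (540,425) to (593,434).

Run:
```python
from h import *
t=dict(np.load("top0.npz"));s=dict(np.load("scene0.npz"))
I=t["image"].astype(int)
def box(c,x0,y0,x1,y1,cond):
    m=np.zeros(c["image"].shape[:2],np.uint8);J=c["image"].astype(int)
    m[y0:y1,x0:x1]=cond(J[...,0],J[...,1],J[...,2])[y0:y1,x0:x1]
    cs=cv2.findContours(cv2.morphologyEx(m,cv2.MORPH_OPEN,np.ones((2,2))),cv2.RETR_EXTERNAL,cv2.CHAIN_APPROX_NONE)[0];return max(cs,key=cv2.contourArea).reshape(-1,2)
for n,c,b in(("top",t,(110,215,225,320)),("scene",s,(375,195,475,275))):
    k=box(c,*b,lambda R,G,B:R>G+12)
    P=onz(c,k,.006)[:,:2]
    q=cv2.minAreaRect((P*1000).astype(np.float32));print("pad",n,q)
f=lambda L:[((x-400)/2.6+220,y/2.6+40) for x,y in L]
g=lambda L:[(x/5+395,y/5+215) for x,y in L]
# cup rim: light ring -> ellipse from outer points of rim
rim=onz(t,g([(77,270),(288,268),(182,162),(100,205),(265,200),(110,350),(265,335),(85,235),(280,235)]),.075)
A=np.c_[2*rim[:,:2],np.ones(len(rim))];x=np.linalg.lstsq(A,(rim[:,:2]**2).sum(1),rcond=None)[0];rad=np.sqrt(x[2]+x[0]**2+x[1]**2);C=x[:2]
print("cup",C,"rad",rad)
kt=box(t,425,285,460,330,lambda R,G,B:(R+G+B)<140);print("handle px",kt.min(0),kt.max(0),cv2.minAreaRect(kt))
ctr=np.array(cv2.minAreaRect(kt)[0])
G=onz(t,[ctr],.107)[0];print("grip",G,np.linalg.norm(G[:2]-C),"yaw(-x dir)",np.degrees(np.arctan2(*(G[:2]-C)[::-1])))
H=onz(t,f([(417,547),(613,580)]),.351);print("hood corners",H,np.linalg.norm(H[0]-H[1]))
Bk=onz(t,f([(515,18),(713,47)]),.365);print("back top",Bk,np.linalg.norm(Bk[0]-Bk[1]))
T=onz(t,f([(540,425),(593,434)]),.145);L=onz(t,f([(543,445),(597,452)]),.082);print("padTop",T,np.linalg.norm(T[0]-T[1]),"padlow",L)
Bt=onz(t,f([(572,390)]),.19);print("button1~",Bt)
for nm,u,v in(("front",H[0],H[1]),("back",Bk[0],Bk[1]),("padtop",T[0],T[1])):
    d=(u-v)[:2];print(nm,"yaw",np.degrees(np.arctan2(-d[0],d[1])))
d=Bk.mean(0)-H.mean(0);print("long axis yaw",np.degrees(np.arctan2(d[1],d[0])))
print("scene proj hood",proj(s,H),"back",proj(s,Bk))
for nm,p,z in(("jar",(424,184),.092),("smallA",(322,318),.053),("smallB",(180,194),.053)):print(nm,onz(t,[p],z))
```

```text
pad top ((567.5372924804688, 303.80419921875), (170.56443786621094, 169.60414123535156), 14.534015655517578)
pad scene ((539.9398803710938, 293.707275390625), (264.337890625, 183.11566162109375), 14.482141494750977)
cup [ 0.54558705 -0.28280568] rad 0.0468922635926533
handle px [436 293] [449 322] ((442.876953125, 307.2846374511719), (30.63657569885254, 9.922778129577637), 60.2551155090332)
grip [ 0.46115207 -0.29219864  0.107     ] 0.08495583369678097 yaw(-x dir) -173.65223263240912
hood corners [[0.55425451 0.11815619 0.351     ]
 [0.53154929 0.00087019 0.351     ]] 0.11946352288836826
back top [[ 0.89893941  0.05628017  0.365     ]
 [ 0.87549031 -0.07195818  0.365     ]] 0.13036462235990884
padTop [[0.68069998 0.05367407 0.145     ]
 [0.67249207 0.01225093 0.145     ]] 0.042228490881397344 padlow [[0.67957928 0.05459623 0.082     ]
 [0.67255697 0.00964373 0.082     ]]
button1~ [[0.69571725 0.02702722 0.19      ]]
front yaw -10.956279604485106
back yaw -10.362374765405075
padtop yaw -11.207860413713357
long axis yaw -11.06805829600142
scene proj hood [[365.25136533 171.96014348]
 [313.38968102 188.11387983]] back [[447.58967842 299.37111458]
 [382.49570881 324.87802653]]
jar [[ 0.73204236 -0.2742983   0.092     ]]
smallA [[ 0.4477722  -0.04171658  0.053     ]]
smallB [[0.73169235 0.27064711 0.053     ]]
```

```bash
cat >> h.py <<'E'
from scipy.spatial.transform import Rotation as Ro
def tool(az,lean):  # tool x along az when lean=0; leaning back
    h=np.array([np.cos(az),np.sin(az),0]);u=np.array([0,0,1.]);c,s=np.cos(lean),np.sin(lean)
    x=c*h+s*u;z=s*h-c*u;return np.c_[x,np.cross(z,x),z]
def plan(o,p,R,via=None):
    """turn first (shares of 5 deg), then shift in target tool axes (shares of .05)"""
    R0=Ro.from_rotvec(o["ee_rot"]).as_matrix()
    print("turn units",(Ro.from_matrix(R0.T@R).as_rotvec(degrees=True)/5).round(2),"shift units",(R.T@(np.array(p)-o["ee_pos"])/.05).round(3))
E
python3 - <<'E'
from h import *
from workcell import r
t=dict(np.load("top0.npz"));s=dict(np.load("scene0.npz"))
J=s["image"].astype(int);m=np.zeros(J.shape[:2],np.uint8);m[265:310,180:215]=(J.sum(2)<140)[265:310,180:215]
k=max(cv2.findContours(m,0,1)[0],key=cv2.contourArea);q=cv2.minAreaRect(k);print(q)
def tri(a,b):
    (o1,d1),(o2,d2)=ray(t,[a]),ray(s,[b]);d1,d2=d1[0]/np.linalg.norm(d1),d2[0]/np.linalg.norm(d2)
    x=np.linalg.lstsq(np.c_[d1,-d2],o2-o1,rcond=None)[0];A,B=o1+d1*x[0],o2+d2*x[1];return (A+B)/2,np.linalg.norm(A-B)
G,e=tri((442.88,307.28),q[0]);print("grip tri",G,e)
# scene cup rim fit via grey mask hull, outer rim at z=.075
C=np.array([.5456,-.2828]);a=np.linspace(0,2*np.pi,8,endpoint=False)
print("rim proj scene",proj(s,np.c_[C[0]+.048*np.cos(a),C[1]+.048*np.sin(a),a*0+.075]).round(0).tolist())
for az in np.radians([2,6.4,10,14]):
    h=np.array([np.cos(az),np.sin(az)]);g=np.r_[C-.078*h,.107]
    ax=np.r_[-h*np.cos(np.radians(55)),np.sin(np.radians(55))]
    print(np.degrees(az),"grip",g.round(4),"top px low/mid/high",proj(t,[g-.0375*ax,g,g+.0375*ax]).round(1).tolist(),"scene",proj(s,[g-.0375*ax,g,g+.0375*ax]).round(1).tolist())
cv2.imwrite("pics/crop2.png",cv2.resize(s["image"][255:355,175:250],None,fx=6,fy=6,interpolation=cv2.INTER_CUBIC)[:,:,::-1])
o=r.observe()
az=np.radians(8);R=tool(az,np.radians(35));g=np.r_[C-.078*R[:2,0]/np.hypot(*R[:2,0]),.107]
plan(o,g+.008*R[:,2]-.11*R[:,2],R)
E
```

```text
((197.48114013671875, 286.5660400390625), (32.732330322265625, 6.701871871948242), 60.945396423339844)
grip tri [ 0.46176466 -0.28767327  0.11692335] 0.0032552943372883866
rim proj scene [[227.0, 336.0], [237.0, 324.0], [236.0, 311.0], [224.0, 303.0], [209.0, 305.0], [198.0, 317.0], [199.0, 331.0], [211.0, 339.0]]
2.0 grip [ 0.4676 -0.2855  0.107 ] top px low/mid/high [[434.4, 294.8], [439.6, 304.3], [445.0, 314.4]] scene [[206.2, 303.0], [199.5, 290.0], [192.7, 276.8]]
6.4 grip [ 0.4681 -0.2915  0.107 ] top px low/mid/high [[436.4, 294.6], [442.3, 304.0], [448.7, 314.0]] scene [[204.6, 303.9], [197.3, 291.4], [189.8, 278.5]]
10.0 grip [ 0.4688 -0.2963  0.107 ] top px low/mid/high [[438.0, 294.3], [444.6, 303.5], [451.6, 313.4]] scene [[203.4, 304.8], [195.6, 292.6], [187.6, 280.0]]
14.0 grip [ 0.4699 -0.3017  0.107 ] top px low/mid/high [[439.7, 293.9], [447.0, 302.9], [454.8, 312.5]] scene [[202.1, 305.8], [193.7, 294.0], [185.2, 281.8]]
turn units [-0.63  6.98  1.96] shift units [ 3.796 -3.703  3.906]
```

View pics/crop2.png

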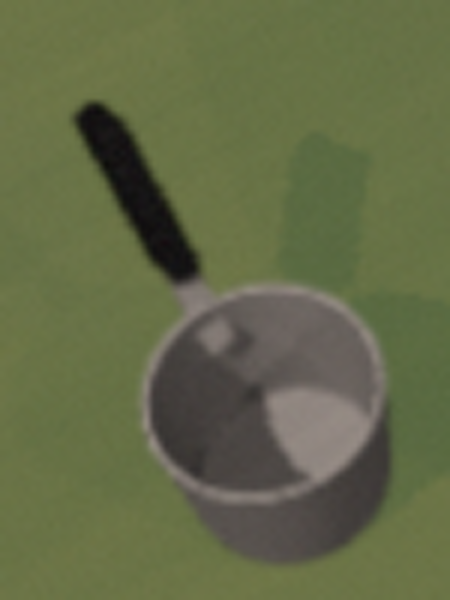

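The scene crop shows the grip from (190,272) to (206,301) and the rim centre at (219,320). That matches the projected cup to within 2 px. The handle's azimuth comes out at about 4°.

```bash
cat > goal.py <<'E'
from h import *
from workcell import r
C=np.array([.5456,-.2828]);az=np.radians(4);R=tool(az,np.radians(35))
h=np.array([np.cos(az),np.sin(az)]);g=np.r_[C-.078*h,.107]-.005*R[:,2]
grasp=g+.008*R[:,2]
E
python3 -c "
from goal import *
plan(r.observe(),grasp-.11*R[:,2],R)"
```

```text
turn units [-0.88  6.96  2.74] shift units [ 3.568 -4.258  3.647]
```

move_arm(
  hand=[1, 1, 1, 1, 1, 1, 1, 1],
  travel=[
    [0, 0, 0],
    [0, 0, 0],
    [0, 0, 0],
    [0, 0, 0],
    [0, 0, 0],
    [0, 0, 0],
    [0, 0, 0],
    [0, 0, 0],
  ],
  delta_rot=[
    [-0.11, 0.87, 0.34],
    [-0.11, 0.87, 0.34],
    [-0.11, 0.87, 0.34],
    [-0.11, 0.87, 0.34],
    [-0.11, 0.87, 0.34],
    [-0.11, 0.87, 0.34],
    [-0.11, 0.87, 0.34],
    [-0.11, 0.87, 0.34],
  ],
  force=100,
)

```text
time_s: 1.1
ee_pos: [0.1713, -0.5226, 0.2421]
ee_rot: [-2.974, -0.105, -0.942]
ft_force: [-0.4, 0.8, 0.2]
opening: 0.0854
finger_force: 0.0
```

move_arm(
  hand=[1, 1, 1, 1, 1, 1, 1, 1],
  travel=[
    [0.5, -0.6, 0.3],
    [0.5, -0.6, 0.4],
    [0.5, -0.6, 0.5],
    [0.5, -0.6, 0.6],
    [0.5, -0.6, 0.6],
    [0.5, -0.6, 0.6],
    [0.5, -0.6, 0.6],
    [0, 0, 0],
  ],
  delta_rot=[
    [0, 0, 0],
    [0, 0, 0],
    [0, 0, 0],
    [0, 0, 0],
    [0, 0, 0],
    [0, 0, 0],
    [0, 0, 0],
    [0, 0, 0],
  ],
)

```text
time_s: 2.1
ee_pos: [0.4035, -0.2923, 0.194]
ee_rot: [-2.973, -0.113, -0.937]
ft_force: [-0.4, -0.8, -0.5]
opening: 0.0855
finger_force: 0.0
```

```bash
python3 -c "
from goal import *
o=r.observe();plan(o,grasp-.11*R[:,2],R);print(o['ee_pos'],o['joint_positions'],o['time_s'])
c=r.capture('wrist');I=c['image'].copy();T=np.array(c['T_tool_cam'])
Rt=Ro.from_rotvec(o['ee_rot']).as_matrix()
def pj(P):
    q=(np.array(P)-o['ee_pos'])@Rt;q=(q-T[:3,3])@T[:3,:3];return cv2.projectPoints(q.reshape(-1,1,3),np.zeros(3),np.zeros(3),c['K'],c['D'])[0].reshape(-1,2)
a=np.linspace(0,6.283,24)
L=[*np.c_[C[0]+.048*np.cos(a),C[1]+.048*np.sin(a),a*0+.075],g,g-.04*R[:,2]]
p=pj(L);print(p[-2:])
for x in p: cv2.circle(I,tuple(int(v) for v in x),3,(255,0,0),-1)
cv2.imwrite('pics/w1.png',I[:,:,::-1])"
```

```text
turn units [-0.04  0.01  0.06] shift units [0.056 0.009 0.025]
[ 0.40352112 -0.29227293  0.19404784] [-1.11735671e+00  1.41982960e-03 -5.59835251e-01  7.56795422e-01
  5.61718794e-01  2.02155350e+00] 2.1
[[315.56393792 240.40244503]
 [315.19148962 259.96110626]]
```

View pics/w1.png

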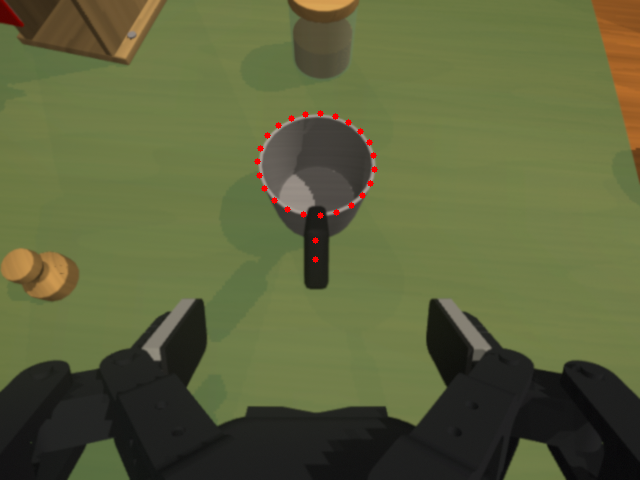

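The wrist view shows the projected rim (red dots, centred at (316,165)) lying on the real rim. The handle is centred between the fingers at x≈316, from y 207 to 288. I'll advance and grip.

move_arm(
  hand=[1, 1, 1, 1, 1, 1, 1, -1, -1, -1, -1, -1],
  travel=[
    [0.06, 0, 0.4],
    [0, 0, 0.5],
    [0, 0, 0.5],
    [0, 0, 0.4],
    [0, 0, 0.3],
    [0, 0, 0.12],
    [0, 0, 0],
    [0, 0, 0],
    [0, 0, 0],
    [0, 0, 0],
    [0, 0, 0],
    [0, 0, 0],
  ],
  delta_rot=[
    [0, 0, 0],
    [0, 0, 0],
    [0, 0, 0],
    [0, 0, 0],
    [0, 0, 0],
    [0, 0, 0],
    [0, 0, 0],
    [0, 0, 0],
    [0, 0, 0],
    [0, 0, 0],
    [0, 0, 0],
    [0, 0, 0],
  ],
  force=100,
)

```text
time_s: 3.65
ee_pos: [0.4685, -0.2912, 0.1059]
ee_rot: [-2.976, -0.107, -0.939]
ft_force: [-0.5, 0.4, 2.8]
opening: 0.0127
finger_force: 97.2
```

```bash
python3 -c "
from goal import *
o=r.observe();plan(o,grasp,R);print(o['ee_pos'],o['opening'],o['finger_force'],o['time_s'],o['ft_force'])
print('up in tool axes',Ro.from_rotvec(o['ee_rot']).as_matrix()[2])
c=r.capture('top');p=[(c['image'][y,x]) for x,y in((440,300),)]
c2=r.capture('wrist');cv2.imwrite('pics/w2.png',c2['image'][:,:,::-1])"
```

```text
turn units [ 0.01 -0.01  0.03] shift units [ 0.005 -0.06   0.036]
[ 0.46850957 -0.2911849   0.10587527] 0.012724162544094426 97.19388842582703 3.65 [-0.49525889  0.4261075   2.80373551]
up in tool axes [ 0.57395697  0.00213473 -0.81888268]
```

move_arm(
  hand=[-1, -1, -1, -1, -1, -1],
  travel=[
    [0.12, 0, -0.16],
    [0.23, 0, -0.33],
    [0.23, 0, -0.33],
    [0.23, 0, -0.33],
    [0.12, 0, -0.16],
    [0, 0, 0],
  ],
  delta_rot=[
    [0, 0, 0],
    [0, 0, 0],
    [0, 0, 0],
    [0, 0, 0],
    [0, 0, 0],
    [0, 0, 0],
  ],
)

```text
time_s: 4.5
ee_pos: [0.4689, -0.2911, 0.1864]
ee_rot: [-2.977, -0.107, -0.939]
ft_force: [-0.3, -0.7, -2.4]
opening: 0.0132
finger_force: 97.0
```

```bash
python3 -c "
from goal import *
o=r.observe();print(o['ee_pos'],o['opening'],o['finger_force'],o['time_s'],o['ft_force'])
dz=o['ee_pos']-np.array([.4685,-.2912,.1059])
c=r.capture('wrist');I=c['image'].copy();T=np.array(c['T_tool_cam'])
Rt=Ro.from_rotvec(o['ee_rot']).as_matrix()
np.savez('w3.npz',p=o['ee_pos'],R=Rt,**c)
def pj(P):
    q=(np.array(P)-o['ee_pos'])@Rt;q=(q-T[:3,3])@T[:3,:3];return cv2.projectPoints(q.reshape(-1,1,3),np.zeros(3),np.zeros(3),c['K'],c['D'])[0].reshape(-1,2)
a=np.linspace(0,6.283,24)
L=np.c_[C[0]+.048*np.cos(a),C[1]+.048*np.sin(a),a*0+.075]+dz
print('tool rim ctr',(np.r_[C,.075]+dz-o['ee_pos'])@Rt)
for x in pj(L): cv2.circle(I,tuple(int(v) for v in x),2,(255,0,0),-1)
cv2.imwrite('pics/w3.png',I[:,:,::-1])"
```

```text
[ 0.46892254 -0.29114788  0.18638266] 0.013154035815556527 96.9970428943634 4.5 [-0.3142669  -0.74403915 -2.37602574]
tool rim ctr [ 0.04575887 -0.0029859   0.06976382]
```

View pics/w3.png

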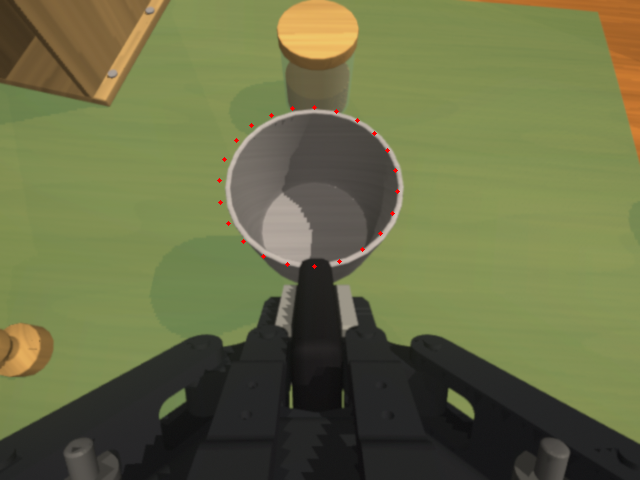

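The lifted cup hangs level in the wrist view. Its rim is centred at x≈315, between columns 226 and 403, so it sits centred on the tool. The handle is well between the pads.

```bash
cat > goal2.py <<'E'
from h import *
from workcell import r
lip=np.array([.685,.0315,.170]);psi=np.radians(-11);ex=np.array([np.cos(psi),np.sin(psi),0]);ey=np.array([-ex[1],ex[0],0])
off=np.array([.0455,0,.0705]);R2=tool(psi,np.radians(35))
def tcp(x,y,z): # rim centre in dispenser frame, z above bench
    return np.r_[lip[:2],0]+x*ex+y*ey+[0,0,z]-R2@off
def cupat(o): # rim centre now, dispenser frame
    p=o["ee_pos"]+Ro.from_rotvec(o["ee_rot"]).as_matrix()@off;d=p-np.r_[lip[:2],0];return np.array([d@ex,d@ey,d[2]])
E
python3 -c "
from goal2 import *
o=r.observe();print(cupat(o));plan(o,tcp(-.135,0,.155),R2);print(tcp(-.135,0,.155))"
```

```text
[-0.07578083 -0.33758148  0.15391778]
turn units [-1.71  0.    2.48] shift units [-1.002 -7.155 -0.727]
[0.4761995  0.07208671 0.18665249]
```

move_arm(
  hand=[-1, -1, -1, -1, -1, -1, -1, -1, -1, -1, -1, -1],
  travel=[
    [0, 0, 0],
    [0, 0, 0],
    [0, 0, 0],
    [0, 0, 0],
    [-0.25, -0.6, -0.18],
    [-0.25, -0.95, -0.18],
    [-0.25, -1, -0.18],
    [-0.25, -1, -0.18],
    [0, -1, 0],
    [0, -1, 0],
    [0, -1, 0],
    [0, -0.6, 0],
  ],
  delta_rot=[
    [-0.43, 0, 0.62],
    [-0.43, 0, 0.62],
    [-0.43, 0, 0.62],
    [-0.43, 0, 0.62],
    [0, 0, 0],
    [0, 0, 0],
    [0, 0, 0],
    [0, 0, 0],
    [0, 0, 0],
    [0, 0, 0],
    [0, 0, 0],
    [0, 0, 0],
  ],
)

```text
time_s: 6.05
ee_pos: [0.4679, 0.0246, 0.1855]
ee_rot: [2.957, -0.188, 0.93]
ft_force: [-0.2, 0.5, -1.8]
opening: 0.0131
finger_force: 98.1
```

```bash
python3 -c "
from goal2 import *
o=r.observe();print(cupat(o),o['time_s'],o['ft_force']);plan(o,tcp(-.1,0,.113),R2)
for n in('scene','top'):
    c=r.capture(n);np.savez(n+'1.npz',**c)
    I=c['image'][:,:,::-1].copy();a=np.linspace(0,6.283,20)
    q=cupat(o);ctr=np.r_[lip[:2],0]+q[0]*ex+q[1]*ey+[0,0,q[2]]
    for x in proj(c,np.c_[ctr[0]+.048*np.cos(a),ctr[1]+.048*np.sin(a),a*0+ctr[2]]): cv2.circle(I,tuple(int(v) for v in x),1,(0,0,255),-1)
    cv2.imwrite('pics/'+n+'1.png',I)
a=cv2.imread('pics/top1.png')[120:340,200:380];b=cv2.imread('pics/scene1.png')[140:360,250:430]
cv2.imwrite('pics/both1.png',cv2.resize(np.hstack([a,b]),None,fx=2.2,fy=2.2))"
```

```text
[-0.13435259 -0.04306113  0.15367369] 6.05 [-0.19537225  0.52561466 -1.75336207]
turn units [-0.45  0.02  0.6 ] shift units [ 0.091 -0.965  1.06 ]
```

View pics/both1.png

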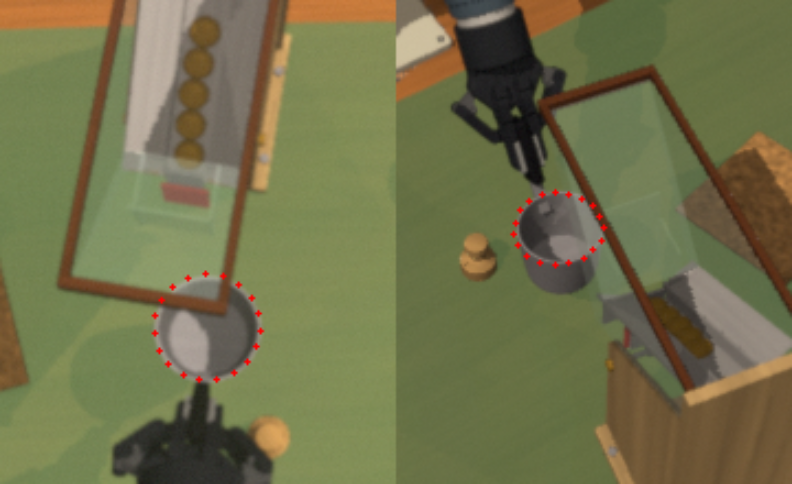

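The two crops show the projected rim (red) lying on the cup in both views. In the top crop the cup is at (208,328), still about 43 mm right of the dispenser's centre line. All five buttons are on the chute. I'll finish the lateral move, then lower.

move_arm(
  hand=[-1, -1, -1, -1, -1, -1, -1, -1],
  travel=[
    [0, 0, 0],
    [0, -0.5, 0],
    [0, -0.46, 0],
    [0.03, 0, 0.3],
    [0.03, 0, 0.4],
    [0.03, 0, 0.36],
    [0, 0, 0],
    [0, 0, 0],
  ],
  delta_rot=[
    [-0.45, 0.02, 0.6],
    [0, 0, 0],
    [0, 0, 0],
    [0, 0, 0],
    [0, 0, 0],
    [0, 0, 0],
    [0, 0, 0],
    [0, 0, 0],
  ],
)

```text
time_s: 7.15
ee_pos: [0.5021, 0.0175, 0.146]
ee_rot: [2.954, -0.196, 0.934]
ft_force: [0.7, -0.1, -1.8]
opening: 0.0132
finger_force: 98.1
```

```bash
python3 -c "
from goal2 import *
o=r.observe();print(cupat(o),o['time_s'],o['ft_force']);plan(o,tcp(-.1,0,.113),R2);plan(o,tcp(-.037,0,.113),R2)
c=r.capture('wrist');cv2.imwrite('pics/w4.png',c['image'][:,:,::-1])"
```

```text
[-0.09924979 -0.04385773  0.1144786 ] 7.15 [ 0.71216477 -0.1419238  -1.76094376]
turn units [-0.42 -0.02  0.55] shift units [-0.029 -0.972  0.012]
turn units [-0.42 -0.02  0.55] shift units [ 1.003 -0.972  0.735]
```

View pics/w4.png

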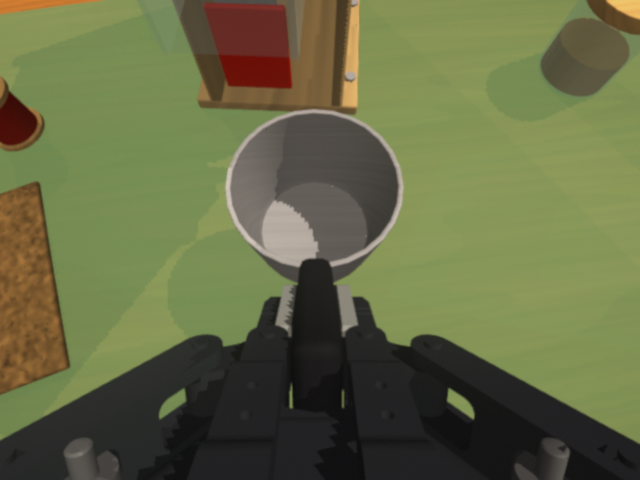

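The wrist view shows the cup's rim at (315,185) and the red pad at (250,45), left of the rim's centre. So the cup really is about 44 mm off to the side. The lateral move had no effect, so I'll check the joints.

```bash
python3 -c "
from goal2 import *
o=r.observe();print(np.round(o['joint_positions'],3),o['ee_rot'],R2,Ro.from_rotvec(o['ee_rot']).as_matrix())"
```

```text
[-1.340e-01 -6.700e-02 -8.150e-01  2.090e-01  3.000e-03  3.141e+00] [ 2.95324735 -0.19606239  0.93514702] [[ 0.80410191 -0.190809    0.56303822]
 [-0.15630158 -0.98162718 -0.10944354]
 [ 0.57357644  0.         -0.81915204]] [[ 0.81055439 -0.13148648  0.57071262]
 [-0.10882042 -0.9913154  -0.07383698]
 [ 0.57546477 -0.0022563  -0.81782346]]
```

Joint 6 sits at its 3.14 limit. The rim is round, so the cup doesn't have to line up with the dispenser. I'll hold the tool at an azimuth of +1° instead of -11°, which clears the limit.

move_arm(
  hand=[-1, -1, -1],
  travel=[
    [0, 0, 0],
    [0, 0, 0],
    [0, 0, 0],
  ],
  delta_rot=[
    [0.49, 0, -0.71],
    [0.49, 0, -0.71],
    [0, 0, 0],
  ],
)

```text
time_s: 7.58
ee_pos: [0.5023, 0.0168, 0.1466]
ee_rot: [-2.989, -0.025, -0.948]
ft_force: [0.8, -0.2, -1.6]
opening: 0.0131
finger_force: 98.0
```

```bash
sed -i 's/R2=tool(psi,/R2=tool(np.radians(1),/' goal2.py; python3 -c "
from goal2 import *
o=r.observe();print(cupat(o),o['time_s'],o['ft_force'],np.round(o['joint_positions'],3));plan(o,tcp(-.075,0,.113),R2);plan(o,tcp(-.04,0,.113),R2);print('ex in tool/5mm',R2.T@ex*.1)"
```

```text
[-0.10041601 -0.03315557  0.11516306] 7.575 [ 0.80898707 -0.15291535 -1.56772743] [-0.208 -0.072 -0.818  0.224  0.129  2.957]
turn units [-0.   -0.04 -0.01] shift units [ 0.5   -0.542  0.397]
turn units [-0.   -0.04 -0.01] shift units [ 1.061 -0.397  0.789]
ex in tool/5mm [0.08012516 0.02079117 0.05610424]
```

move_arm(
  hand=[-1, -1, -1, -1],
  travel=[
    [0.1, -0.25, 0.1],
    [0.2, -0.29, 0.15],
    [0.2, 0, 0.15],
    [0, 0, 0],
  ],
  delta_rot=[
    [0, 0, 0],
    [0, 0, 0],
    [0, 0, 0],
    [0, 0, 0],
  ],
)

```text
time_s: 8.07
ee_pos: [0.5345, 0.0449, 0.1441]
ee_rot: [-2.989, -0.027, -0.947]
ft_force: [0.9, -0.5, -3.2]
opening: 0.0127
finger_force: 98.0
```

```bash
python3 -c "
from goal2 import *
o=r.observe();print(cupat(o),o['time_s'],o['ft_force'],np.round(o['joint_positions'],3));plan(o,tcp(-.037,0,.113),R2)
c=r.capture('wrist');a=cv2.resize(c['image'],(400,300))[:,:,::-1]
s=r.capture('top')['image'][150:300,220:380];s=cv2.resize(s,(400,375))[:300,:,::-1]
cv2.imwrite('pics/w5.png',np.hstack([a,s]))"
```

```text
[-0.07422464  0.00066729  0.11262726] 8.075 [ 0.87087569 -0.48438928 -3.20784251] [-0.114 -0.007 -0.766  0.203  0.076  3.034]
turn units [-0.01 -0.03  0.  ] shift units [0.602 0.166 0.408]
```

View pics/w5.png

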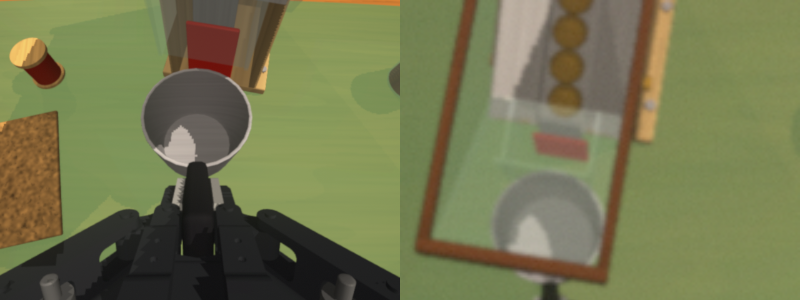

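The wrist and top crops show the cup in front of the red pad, with its approach line along the dispenser axis running through the pad's centre. I'll press now.

move_arm(
  hand=[-1, -1, -1, -1, -1, -1],
  travel=[
    [0.15, 0.04, 0.1],
    [0.15, 0.04, 0.1],
    [0.15, 0.04, 0.1],
    [0.15, 0.04, 0.1],
    [0.03, 0.01, 0.02],
    [0, 0, 0],
  ],
  delta_rot=[
    [0, 0, 0],
    [0, 0, 0],
    [0, 0, 0],
    [0, 0, 0],
    [0, 0, 0],
    [0, 0, 0],
  ],
)

```text
time_s: 8.93
ee_pos: [0.5706, 0.0371, 0.1431]
ee_rot: [-2.99, -0.026, -0.94]
ft_force: [-6.2, 0.1, -5.8]
opening: 0.0127
finger_force: 99.7
```

```bash
python3 -c "
from goal2 import *
o=r.observe();print(cupat(o),o['time_s'],o['ft_force'],np.round(o['joint_positions'],3));plan(o,tcp(-.035,0,.113),R2)
c=r.capture('wrist');a=cv2.resize(c['image'],(400,300))[:,:,::-1]
s=r.capture('top')['image'][100:250,220:380];s=cv2.resize(s,(400,375))[:300,:,::-1]
cv2.imwrite('pics/w6.png',np.hstack([a,s]))"
```

```text
[-3.74344028e-02 -7.06376460e-05  1.11351355e-01] 8.925 [-6.21645822  0.06015202 -5.84240586] [-0.123  0.056 -0.7    0.211  0.082  3.027]
turn units [-0.02  0.02 -0.  ] shift units [0.056 0.007 0.002]
```

View pics/w6.png

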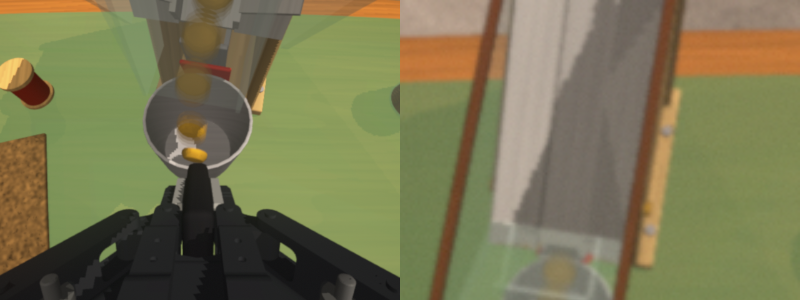

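Two buttons are already in the cup near (195,140), one is at the spout at (195,85), and the chute behind is emptying. I'll hold still for a second and count by colour mask, since all 10 views are used.

move_arm(
  hand=[-1, -1, -1, -1, -1, -1, -1, -1, -1, -1],
  travel=[
    [0, 0, 0],
    [0, 0, 0],
    [0, 0, 0],
    [0, 0, 0],
    [0, 0, 0],
    [0, 0, 0],
    [0, 0, 0],
    [0, 0, 0],
    [0, 0, 0],
    [0, 0, 0],
  ],
  delta_rot=[
    [0, 0, 0],
    [0, 0, 0],
    [0, 0, 0],
    [0, 0, 0],
    [0, 0, 0],
    [0, 0, 0],
    [0, 0, 0],
    [0, 0, 0],
    [0, 0, 0],
    [0, 0, 0],
  ],
)

```text
time_s: 10.28
ee_pos: [0.5701, 0.0375, 0.143]
ee_rot: [-2.99, -0.027, -0.939]
ft_force: [-5.7, 1.5, -7.7]
opening: 0.0129
finger_force: 99.7
```

```bash
cat > brass.py <<'E'
from goal2 import *
o=r.observe();print(cupat(o),o['time_s'],o['ft_force'].round(2) if hasattr(o['ft_force'],'round') else o['ft_force'])
def blobs(I,box,lab):
    h=cv2.cvtColor(I,cv2.COLOR_RGB2HSV);m=((h[...,0]>12)&(h[...,0]<27)&(h[...,1]>110)&(h[...,2]>50)).astype(np.uint8)
    z=np.zeros_like(m);x0,y0,x1,y1=box;z[y0:y1,x0:x1]=m[y0:y1,x0:x1]
    n,l,s,c=cv2.connectedComponentsWithStats(z)
    print(lab,[(s[i].tolist(),c[i].round(0).tolist()) for i in range(1,n) if s[i,4]>15])
blobs(np.load('top0.npz')['image'],(255,100,310,205),'top start')
blobs(r.capture('top')['image'],(255,100,310,250),'top now')
w=r.capture('wrist')
blobs(w['image'],(225,0,405,270),'wrist now')
np.savez('wlast.npz',**w)
E
python3 brass.py
```

```text
[-0.03799076  0.00028259  0.11122625] 10.275 [-5.73  1.49 -7.74]
top start [([255, 114, 8, 18, 103], [259.0, 123.0]), ([280, 128, 20, 66, 655], [289.0, 160.0])]
top now [([255, 115, 8, 17, 97], [259.0, 123.0]), ([306, 206, 4, 14, 20], [307.0, 212.0]), ([300, 215, 10, 35, 76], [305.0, 235.0]), ([282, 226, 7, 5, 24], [285.0, 228.0]), ([277, 231, 10, 12, 75], [281.0, 236.0])]
wrist now [([394, 128, 11, 53, 286], [401.0, 154.0]), ([279, 209, 60, 56, 2334], [311.0, 239.0])]
```

The chute is empty and all the brass is inside the rim. Now I'll back out along the dispenser axis.

move_arm(
  hand=[-1, -1, -1, -1, -1, -1, -1, -1, -1],
  travel=[
    [-0.08, -0.02, -0.06],
    [-0.16, -0.04, -0.11],
    [-0.24, -0.06, -0.17],
    [-0.24, -0.06, -0.17],
    [-0.24, -0.06, -0.17],
    [-0.24, -0.06, -0.17],
    [-0.16, -0.04, -0.11],
    [-0.08, -0.02, -0.06],
    [0, 0, 0],
  ],
  delta_rot=[
    [0, 0, 0],
    [0, 0, 0],
    [0, 0, 0],
    [0, 0, 0],
    [0, 0, 0],
    [0, 0, 0],
    [0, 0, 0],
    [0, 0, 0],
    [0, 0, 0],
  ],
)

```text
time_s: 11.5
ee_pos: [0.4832, 0.0535, 0.1453]
ee_rot: [-2.989, -0.027, -0.947]
ft_force: [0.7, -0.5, -2.8]
opening: 0.0126
finger_force: 99.8
```

```bash
cat > goal3.py <<'E'
from goal2 import *
pad=np.array([.5665,.303]);R3=tool(np.radians(31),np.radians(35))
def tp(z): return np.r_[pad,z+.075]-R3@off
E
python3 brass.py; python3 -c "
from goal3 import *
o=r.observe();print(o['joint_positions'],o['ee_pos'],tp(.04))
plan(o,tp(.04),R3);R0=Ro.from_rotvec(o['ee_rot']).as_matrix();print('shift in present axes',R0.T@(tp(.04)-o['ee_pos'])/.05)"
```

```text
[-0.12623207 -0.00065016  0.11386118] 11.5 [ 0.72 -0.48 -2.82]
top start [([255, 114, 8, 18, 103], [259.0, 123.0]), ([280, 128, 20, 66, 655], [289.0, 160.0])]
top now [([255, 114, 8, 18, 102], [259.0, 123.0]), ([300, 205, 10, 45, 138], [305.0, 230.0])]
wrist now [([274, 12, 131, 90, 6054], [339.0, 63.0]), ([267, 181, 55, 53, 1886], [294.0, 208.0]), ([321, 195, 38, 35, 1054], [339.0, 212.0]), ([328, 241, 33, 23, 432], [345.0, 252.0])]
[-0.10525377 -0.09965765 -0.84549578  0.2152098   0.07163727  3.04082147] [0.48362716 0.05339194 0.14528853] [0.49989077 0.26297713 0.14665249]
turn units [ 3.43 -0.03 -4.91] shift units [ 2.012 -3.425  1.376]
shift in present axes [ 0.342541  -4.1850644  0.211729 ]
```

move_arm(
  hand=[-1, -1, -1, -1, -1, -1, -1, -1],
  travel=[
    [0, 0, 0],
    [0, 0, 0],
    [0, 0, 0],
    [0, 0, 0],
    [0, 0, 0],
    [0, 0, 0],
    [0, 0, 0],
    [0, 0, 0],
  ],
  delta_rot=[
    [0.24, 0, -0.35],
    [0.49, 0, -0.7],
    [0.49, 0, -0.7],
    [0.49, 0, -0.7],
    [0.49, 0, -0.7],
    [0.49, 0, -0.7],
    [0.49, 0, -0.7],
    [0.25, 0, -0.36],
  ],
)

```text
time_s: 12.6
ee_pos: [0.484, 0.0527, 0.1451]
ee_rot: [-2.747, -0.764, -0.87]
ft_force: [0.4, 0.2, -2.6]
opening: 0.0125
finger_force: 99.8
```

move_arm(
  hand=[-1, -1, -1, -1, -1, -1, -1, -1, -1],
  travel=[
    [0.12, -0.21, 0.08],
    [0.25, -0.43, 0.17],
    [0.3, -0.5, 0.2],
    [0.3, -0.5, 0.2],
    [0.3, -0.5, 0.2],
    [0.3, -0.5, 0.2],
    [0.25, -0.43, 0.17],
    [0.19, -0.36, 0.16],
    [0, 0, 0],
  ],
  delta_rot=[
    [0, 0, 0],
    [0, 0, 0],
    [0, 0, 0],
    [0, 0, 0],
    [0, 0, 0],
    [0, 0, 0],
    [0, 0, 0],
    [0, 0, 0],
    [0, 0, 0],
  ],
)

```text
time_s: 13.72
ee_pos: [0.4987, 0.2654, 0.1461]
ee_rot: [-2.746, -0.765, -0.869]
ft_force: [-0.9, 0.8, -3.0]
opening: 0.0127
finger_force: 99.8
```

```bash
python3 -c "
from goal3 import *
o=r.observe();print(o['time_s'],o['joint_positions'],o['ee_pos'])
plan(o,tp(.04),R3);plan(o,tp(.006),R3)
t=r.capture('top');s=r.capture('scene')
Rt=Ro.from_rotvec(o['ee_rot']).as_matrix();print('rim',o['ee_pos']+Rt@off,'az',np.degrees(np.arctan2(Rt[1,0],Rt[0,0])))
# grey (steel) mask centre, top view, at rim height
J=t['image'].astype(int);m=((J.max(2)-J.min(2)<28)&(J.sum(2)>150)).astype(np.uint8)
z=np.zeros_like(m);p=proj(t,[o['ee_pos']+Rt@off])[0].astype(int);z[p[1]-30:p[1]+30,p[0]-30:p[0]+30]=m[p[1]-30:p[1]+30,p[0]-30:p[0]+30]
n,l,st,c=cv2.connectedComponentsWithStats(z);print(p,[(st[i].tolist()) for i in range(1,n) if st[i,4]>60])
"
```

```text
13.725 [ 0.25756384  0.04032286 -0.70748223  0.22912645  0.16275393  2.90589996] [0.49869932 0.26535429 0.14613564]
turn units [-0.01 -0.03  0.02] shift units [ 0.003  0.053 -0.011]
turn units [-0.01 -0.03  0.02] shift units [-0.387  0.053  0.546]
rim [0.56528888 0.30555044 0.11466182] az 31.122475553681234
[154 264] [[135, 244, 49, 50, 1300]]
```

move_arm(
  hand=[-1, -1, -1, -1, -1, -1, -1, -1],
  travel=[
    [-0.05, 0.05, 0.07],
    [-0.09, 0, 0.13],
    [-0.09, 0, 0.13],
    [-0.07, 0, 0.1],
    [-0.04, 0, 0.06],
    [-0.03, 0, 0.04],
    [-0.015, 0, 0.02],
    [0, 0, 0],
  ],
  delta_rot=[
    [0, 0, 0],
    [0, 0, 0],
    [0, 0, 0],
    [0, 0, 0],
    [0, 0, 0],
    [0, 0, 0],
    [0, 0, 0],
    [0, 0, 0],
  ],
)

```text
time_s: 14.82
ee_pos: [0.5015, 0.2615, 0.114]
ee_rot: [-2.746, -0.763, -0.874]
ft_force: [-2.5, -0.9, 3.8]
opening: 0.0127
finger_force: 101.2
```

```bash
python3 -c "
from goal3 import *
o=r.observe();print(o['time_s'],o['ee_pos'],o['ft_force'],'under',o['ee_pos'][2]-.1059)
plan(o,tp(.006),R3)"
```

```text
14.825 [0.50149372 0.26147537 0.1139722 ] [-2.49752832 -0.86363606  3.79586846] under 0.008072200993030396
turn units [ 0.01 -0.05  0.01] shift units [-0.025 -0.042  0.015]
```

Contact with the pad shows in the force, so I'll release and withdraw along the tool axis.

move_arm(
  hand=[-0.6, -0.3, 0.2, 0.6, 0.6, 0.6, 0.6, 0.6, 0.6, 0.6, 0.6],
  travel=[
    [0, 0, 0],
    [0, 0, 0],
    [0, 0, 0],
    [0, 0, 0],
    [0, 0, 0],
    [0, 0, -0.2],
    [0, 0, -0.4],
    [0, 0, -0.6],
    [0, 0, -0.8],
    [0, 0, -0.8],
    [0, 0, 0],
  ],
  delta_rot=[
    [0, 0, 0],
    [0, 0, 0],
    [0, 0, 0],
    [0, 0, 0],
    [0, 0, 0],
    [0, 0, 0],
    [0, 0, 0],
    [0, 0, 0],
    [0, 0, 0],
    [0, 0, 0],
    [0, 0, 0],
  ],
)

```text
time_s: 16.2
ee_pos: [0.4315, 0.2194, 0.2307]
ee_rot: [-2.746, -0.762, -0.878]
ft_force: [1.0, -0.2, 0.4]
opening: 0.0682
finger_force: 0.0
```

```bash
python3 -c "
from goal3 import *
from brass import blobs
o=r.observe();Rt=Ro.from_rotvec(o['ee_rot']).as_matrix();print(o['ee_pos'],o['opening'])
t=r.capture('top');c=r.capture('wrist');T=np.array(c['T_tool_cam'])
def box(J,p,a,b):
    m=((J.max(2)-J.min(2)<28)&(J.sum(2)>150)).astype(np.uint8);z=np.zeros_like(m);x0,x1=max(p[0]-a,0),p[0]+a;y0,y1=max(p[1]-b,0),p[1]+b
    z[y0:y1,x0:x1]=m[y0:y1,x0:x1];n,l,s,_=cv2.connectedComponentsWithStats(z);i=1+np.argmax(s[1:,4]);return s[i],np.argwhere(l==i)[:,::-1]
P=[np.r_[pad,.081]]
a=np.linspace(0,6.28,40);rim=np.c_[pad[0]+.048*np.cos(a),pad[1]+.048*np.sin(a),a*0+.081]
s,_=box(t['image'].astype(int),proj(t,P)[0].astype(int),32,32);q=proj(t,rim);print('top grey',s,'expected rim box',q.min(0),q.max(0))
def pj(P):
    q=(np.array(P)-o['ee_pos'])@Rt;q=(q-T[:3,3])@T[:3,:3];return cv2.projectPoints(q.reshape(-1,1,3),np.zeros(3),np.zeros(3),c['K'],c['D'])[0].reshape(-1,2)
q=pj(rim);m=pj(P)[0].astype(int);s,_=box(c['image'].astype(int),m,90,80);print('wrist grey',s,'expected',q.min(0),q.max(0))
x0,y0=q.min(0).astype(int);x1,y1=q.max(0).astype(int);blobs(c['image'],(x0,max(y0,0),x1,y1),'brass')
"
```

```text
[-0.22665787  0.18817231  0.19958392] 16.2 [ 1.04 -0.2   0.36]
top start [([255, 114, 8, 18, 103], [259.0, 123.0]), ([280, 128, 20, 66, 655], [289.0, 160.0])]
top now [([255, 114, 8, 18, 101], [258.0, 123.0]), ([300, 205, 10, 45, 161], [305.0, 230.0])]
wrist now [([396, 0, 9, 4, 23], [401.0, 1.0]), ([385, 61, 20, 63, 521], [397.0, 89.0]), ([225, 118, 81, 152, 6096], [261.0, 211.0]), ([326, 142, 76, 128, 4802], [366.0, 215.0]), ([287, 161, 43, 33, 869], [308.0, 177.0]), ([319, 180, 28, 32, 676], [333.0, 195.0])]
[0.43156185 0.21959403 0.22769687] 0.06780370453385745
top grey [ 142  245   47   43 1157] expected rim box [138.4195057  243.41392297] [182.27771519 287.81964988]
wrist grey [ 264  122  105  112 6783] expected [259.59370688 119.06601072] [365.37206302 211.28282625]
brass [([259, 119, 38, 92, 1189], [268.0, 158.0]), ([361, 140, 4, 7, 18], [363.0, 142.0]), ([287, 159, 44, 33, 881], [308.0, 175.0]), ([319, 178, 29, 32, 686], [333.0, 193.0]), ([354, 189, 11, 22, 140], [361.0, 203.0])]
```

```bash
python3 -c "
from h import *
from workcell import r
for n,I in(('start',np.load('top0.npz')['image']),('now',r.capture('top')['image'])):
    J=I[190:230,265:310].astype(int);m=(J[...,0]>J[...,1]+25)&(J[...,0]>J[...,2]+25)&(J[...,1]<130)
    m[:,36:]=0;p=np.argwhere(m);print(n,len(p),p.mean(0)+[190,265])
print(r.close_job(),r.observe()['time_s'])"
```

```text
start 161 [207.63975155 284.18012422]
now 160 [207.91875 284.04375]
the job is handed in; nothing more can be done
the job is handed in; nothing more can be done
```

The job is handed in; no verdict came back. By my camera checks the cup stands on the cork pad within about 4 mm of where I aimed, with the buttons in it. I could not count all five separately: the chute was empty and brass showed inside the cup. The gate is shut again, and nothing in the run came near the jar, spool or burnisher, though I did not re-measure them.

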